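# Make up two violin repair kits

## Robot

A 7-joint arm with a two-finger parallel gripper is mounted at the origin on the work surface. World frame = base frame: x ahead of the robot, y to its left, z up, the work surface at z = 0. Lengths are in mm, angles in rad, forces in N, time in s.
With the tool pointing down it reaches from about 350 to 900 mm from the base axis. Payload 8.1 kg.
Tool frame: the origin (TCP) lies midway between the tips of the shut fingers; the grasp point (between the pads) lies 19 mm behind it; z points along the fingers, y is the line along which they close (so a half turn about z gives the same grasp; the last joint's range is limited). The gripper opens to 85 mm and grips with 20 to 120 N. Pads are 22 mm wide; open, the fingers measure 114 mm over their backs; the gripper's body (76 mm by 85 mm) begins 54 mm behind the grasp point. The pads swing forward as they close: fully open they stand 13 mm farther back than shut.
Start: joints at [-1.361, 0.434, 0.025, 1.573, -0.012, 1.134, -0.075], TCP at [192.355, 594.677, 231.323] pointing down, gripper open.
Joint ranges: [-2.62, 2.62], [-0.44, 2.09], [-1.27, 1.32], [0.08, 2.57], [-1.32, 4.46], [0.12, 2], [-2.74, 2.74]. Speed limits (rad/s): [2.22, 2.22, 3.01, 3.01, 3.14, 3.14, 3.14].

## Interface

Orientations are given as a rotation vector (axis times angle).
In Python, from workcell import env, claw, viewer gives the robot as it stands. Calls block until the motion is done:
- env.movep(position, orientation): joint-space move of the TCP to a pose.
- env.move_straight(position, rot=None, speed=150): straight line of the TCP; rot=None keeps the orientation; speed is the mean speed in mm/s.
- env.goto_joints(angles): joint-space move.
- claw.gripper_to(opening, strength=None): finger opening in mm; strength is the grip in N (None keeps the last); returns when the fingers have stopped.
- env.sleep(seconds).
- env.ik(position, orientation): joint angles nearest the present ones, or None.
- env.sense(): the state.
- viewer.capture(name): name is "scene" or "top"; returns (picture, depth): 384x512x3 uint8, red, green, blue; 384x512 float32, mm along the optical axis (not along the pixel's ray), 0 where there is no reading.
- viewer.calibration(name): a dict with "camera_matrix" (3x3 intrinsics, pixels), "extrinsics" (4x4, takes a point from world to camera coordinates). Camera axes: x right, y up, looking along -z (the intrinsics and any distortion apply to the point x, -y, -z); pixel columns grow to the right and rows downward; lengths in mm; the calibration is good to about 2 mm. A picture is of the moment at which its call begins. calibration takes no time and is no camera call.
A pose or a line that the arm cannot do raises env.MotionError and nothing moves.
- env.finish_job(): hands the job in; it is judged then, once.
Trained networks look in the newest picture that a camera, given by its name, has taken for a name from the list of things; names that differ only in an ending like _2 or _b are one class to them, and where a whole thing is asked for, a point or a joint stands for the part that bears it (a point fixed in the world has none). Each returns a list of dicts, best first, with "conf" (0 to 1); they miss things now and then, are a little off and sometimes report something else, mostly with a low value. They report only what shows in the picture. A call takes as long as a camera call. They do not tell look-alikes from the thing itself.
- viewer.find_in(camera, target): "extent" ([centre column, centre row, width, height] in pixels, round what is visible of it).
The state is a dict: "clock": time; "joints": joint angles; "joint_vel": joint speeds; "tau": joint torques, N m; "tcp_pos": TCP position; "tcp_rot": TCP orientation; "force": force on the tool from outside, world axes, zero at the start; "torque": the same for the moment, N m; "gripper_width": finger opening in mm; "finger_force": force on a finger pad.
Only numpy, scipy, OpenCV 4.12 (cv2) and the standard library are available. Lean on these libraries where they do the work, as an engineer would, in place of code of your own. Each camera call takes 0.05 s, during which the arm holds its last target. There are 200 camera calls.

## Task

Make up two repair kits from the bench stock: in the tray with green felt put the black-capped amber varnish jar on the cork side and the brass-rimmed loupe on the felt side, and in the tray with blue felt put the white glue jar on the cork side and the brass thumb plane on the felt side. Set each piece down gently, without dropping it, upright and flat on the floor of its compartment. Leave the red-capped jar, the chinrest and the two cam clamps where they lie.

Things in the scene. Friction and masses are not known exactly. Their poses are not given: they have to be found in the camera images.
- varnish_jar: Varnish jar: amber glass, black cap. Round jar 60 mm tall: body 42 mm in diameter up to 46 mm (paper band round it), cap 38 mm in diameter above. Standing upright on the bench. Origin at the centre of its underside, z up the jar. About 0.12 kg.
- glue_jar: Glue jar: white body, white cap. Round jar 60 mm tall: body 42 mm in diameter up to 46 mm (paper band round it), cap 38 mm in diameter above. Standing upright on the bench. Origin at the centre of its underside, z up the jar. About 0.12 kg.
- loupe: Brass-rimmed stand loupe: upright cylinder 44 mm in diameter, 38 mm tall, brass base ring and brass top rim (24 to 38 mm up), black barrel 41 mm in diameter between them, pale lens on top. Origin at the centre of its underside, z up. About 0.11 kg.
- thumb_plane: Small brass thumb plane, sole down: brass body 50 mm long (x), 26 mm wide (y), 30 mm high with flat sides, steel iron and rosewood wedge on top up to about 42 mm. Origin at the centre of its sole, z up. Lies at any yaw; grip it across its 26 mm width. About 0.17 kg.
- tray_green: Kit tray with green felt: pale wood, fixed to the bench at any yaw, 156 x 80 mm, rim 12 mm high, two square compartments 72 x 72 mm inside (walls and divider 4 mm thick), floors 4 mm above the bench. Origin at the centre of its underside, x along its length: brown cork-floored compartment centred at x = -38 mm, y = 0, green felt-floored one at x = +38 mm, y = 0.
- tray_blue: Kit tray with blue felt: pale wood, fixed to the bench at any yaw, 156 x 80 mm, rim 12 mm high, two square compartments 72 x 72 mm inside (walls and divider 4 mm thick), floors 4 mm above the bench. Origin at the centre of its underside, x along its length: brown cork-floored compartment centred at x = -38 mm, y = 0, blue felt-floored one at x = +38 mm, y = 0.
- oil_jar: Oil jar, to be left alone: green glass, red cap. Round jar 60 mm tall: body 42 mm in diameter up to 46 mm (paper band round it), cap 38 mm in diameter above. Standing upright on the bench. Origin at the centre of its underside, z up the jar. About 0.12 kg.
- chinrest: Dark rosewood chinrest lying on the bench, to be left alone: about 75 x 85 mm, 25 mm high, origin at the centre of its underside.
- clamp_left: Cherry cam clamp lying flat on the left (+y) side, to be left alone: steel bar 200 mm long along x, two cherry jaws 120 mm long reaching to 102 mm on the +y side and 18 mm on the -y side, 20 mm high; origin under the middle of the bar.
- clamp_right: Cherry cam clamp like clamp_left, lying on the right (-y) side, to be left alone.
Mind the look-alikes: they are no part of the job. Leave any purple look-alike of the glue_jar alone. Of the things that look like the varnish_jar, take the one that is farthest to the robot's right at the start.

How it is judged:
By the outcome, as a careful person would: the job done as asked, in the order asked, and still so for the second after the job is handed in, with the robot touching nothing.
It also fails if it takes over 109 s, if anything falls off the work surface, if the arm or the gripper's body presses on something with over 40 N, if the wrist force passes 120 N, or if a joint passes its speed limit or range.

## Working session

There is one attempt and no reset: what is moved stays moved. The work goes in short steps, each a Python script; the robot and the scene stay as the last script left them, time stands still between calls to the robot, and variables do not carry over. Pictures are saved under pics/ and viewed, at most 14 in all, crops included, and the job is handed in when it is done.

```bash
ls; mkdir -p pics; python3 - <<'E'
from workcell import env, claw, viewer
import cv2, numpy as np
for n in ("top","scene"):
    p,d=viewer.capture(n); cv2.imwrite(f"pics/{n}0.png",p[:,:,::-1]); np.save(f"{n}0.npy",d)
    np.save(f"{n}0rgb.npy",p)
    c=viewer.calibration(n); print(n,{k:np.round(v,3).tolist() if not isinstance(v,str) else v for k,v in c.items()})
    for t in ("varnish_jar","glue_jar","loupe","thumb_plane","tray_green","tray_blue","oil_jar"):
        print(t,[(np.round(r["extent"]).tolist(),round(r["conf"],2)) for r in viewer.find_in(n,t)])
s=env.sense();print(s["clock"],s["tcp_rot"],s["gripper_width"])
E
```

```text
pics
top {'camera_matrix': [[361.756, 0.0, 256.777], [0.0, 361.756, 194.831], [0.0, 0.0, 1.0]], 'extrinsics': [[-0.007, -1.0, 0.025, -10.998], [0.999, -0.006, 0.05, -579.822], [-0.05, 0.025, 0.998, -1029.951], [0.0, 0.0, 0.0, 1.0]]}
varnish_jar [([172.0, 238.0, 21.0, 14.0], 0.56), ([248.0, 226.0, 17.0, 19.0], 0.43)]
glue_jar [([205.0, 250.0, 18.0, 18.0], 0.56)]
loupe [([347.0, 266.0, 16.0, 16.0], 0.75)]
thumb_plane [([313.0, 239.0, 12.0, 19.0], 0.49), ([258.0, 125.0, 33.0, 32.0], 0.17)]
tray_green [([182.0, 182.0, 53.0, 55.0], 0.86), ([411.0, 186.0, 47.0, 70.0], 0.64)]
tray_blue [([317.0, 181.0, 51.0, 31.0], 0.78)]
oil_jar [([150.0, 266.0, 15.0, 18.0], 0.47)]
scene {'camera_matrix': [[359.977, 0.0, 256.32], [0.0, 359.977, 193.648], [0.0, 0.0, 1.0]], 'extrinsics': [[0.734, 0.679, -0.01, -412.892], [-0.375, 0.418, 0.828, 180.153], [0.566, -0.604, 0.561, -1251.894], [0.0, 0.0, 0.0, 1.0]]}
varnish_jar [([282.0, 155.0, 19.0, 22.0], 0.74), ([239.0, 183.0, 18.0, 27.0], 0.66)]
glue_jar [([254.0, 159.0, 20.0, 26.0], 0.62), ([236.0, 152.0, 16.0, 22.0], 0.62)]
loupe [([122.0, 218.0, 17.0, 25.0], 0.9)]
thumb_plane [([177.0, 213.0, 22.0, 21.0], 0.62)]
tray_green [([322.0, 184.0, 52.0, 36.0], 0.87)]
tray_blue [([219.0, 256.0, 84.0, 58.0], 0.83)]
oil_jar [([274.0, 142.0, 10.0, 19.0], 0.73), ([361.0, 159.0, 58.0, 34.0], 0.61)]
0.8 [4.89478784e-01 3.10320246e+00 2.21540293e-04] 85.69859086169036
```

```bash
python3 - <<'E'
import cv2
a=cv2.imread("pics/top0.png")[60:330,90:460]; cv2.imwrite("pics/t1.png",cv2.resize(a,(800,584),interpolation=cv2.INTER_CUBIC))
a=cv2.imread("pics/scene0.png")[100:330,80:400]; cv2.imwrite("pics/s1.png",cv2.resize(a,(800,575),interpolation=cv2.INTER_CUBIC))
E
```

```text
(no output)
```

View pics/t1.png

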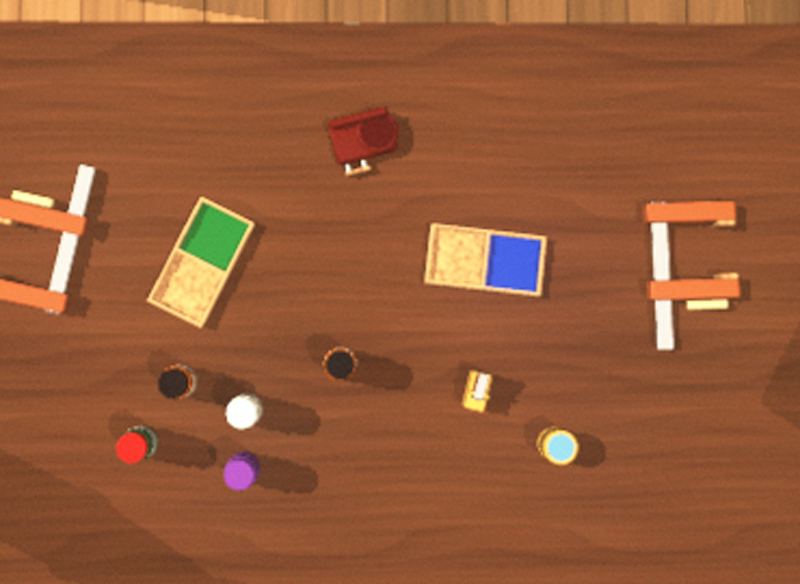

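View pics/s1.png

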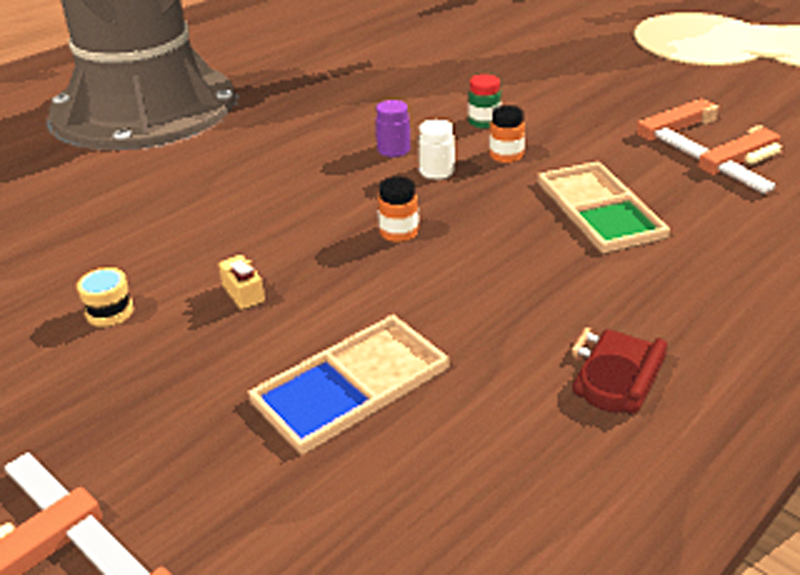

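The top crop (2.16x from (90,60)) shows the rightmost amber jar at about (340,363). The other amber jar is at (175,382), white (243,411), purple (240,470), red cap (132,447), plane (478,391), loupe (560,446), green tray (201,262) and blue tray (487,260). The scene view agrees.

```bash
cat > h.py <<'E'
import numpy as np, cv2
from workcell import env, claw, viewer
def cloud(n,d):
    c=viewer.calibration(n);K=np.array(c["camera_matrix"]);T=np.array(c["extrinsics"])
    v,u=np.mgrid[:384,:512]
    P=np.stack([(u-K[0,2])/K[0,0]*d,-(v-K[1,2])/K[1,1]*d,-d],-1)
    return (P-T[:3,3])@T[:3,:3]
def pix2w(n,u,v,z):
    c=viewer.calibration(n);K=np.array(c["camera_matrix"]);T=np.array(c["extrinsics"])
    r=np.array([(u-K[0,2])/K[0,0],-(v-K[1,2])/K[1,1],-1])@T[:3,:3];o=-T[:3,3]@T[:3,:3]
    return o+r*(z-o[2])/r[2]
E
python3 - <<'E'
from h import *
guess={}
for n,(a,b),h in [("varnish",(340,363),60),("amber2",(175,382),60),("glue",(243,411),60),("purple",(240,470),60),("oil",(132,447),60),("plane",(478,391),35),("loupe",(560,446),38),("green",(201,262),8),("blue",(487,260),8)]:
    guess[n]=pix2w("top",90+a/2.162,60+b/2.162,h)
C={n:cloud(n,np.load(n+"0.npy")) for n in("top","scene")}
R={n:np.load(n+"0rgb.npy") for n in C}
for n in C:
    z=C[n][...,2];m=np.load(n+"0.npy")>0; xy=C[n]
    t=m&(xy[...,0]>350)&(xy[...,0]<850)&(abs(xy[...,1])<350)
    z0=np.median(z[t]); print(n,"table z",z0.round(2), "mad",np.median(abs(z[t]-z0)).round(2))
    for k,g in guess.items():
        tray=k in("green","blue")
        q=m&(np.hypot(xy[...,0]-g[0],xy[...,1]-g[1])<(95 if tray else 38))
        lo,hi={"plane":(18,60),"loupe":(32,45)}.get(k,(54,66))
        if tray: lo,hi=(2.5 ,18)
        q&=(z>lo)&(z<hi)
        p=xy[q]
        if len(p)<5: print(k,g.round(),len(p));continue
        r=cv2.minAreaRect(p[:,:2].astype(np.float32)); (c,rad)=cv2.minEnclosingCircle(p[:,:2].astype(np.float32))
        print(k,"guess",g[:2].round(),"n",len(p),"mean",p.mean(0).round(1),"rect",np.round(r[0],1),np.round(r[1],1),round(r[2],1),"circ r",round(rad,1))
    rgb=R[n].astype(int)
    for k,ch in(("green",1),("blue",2)):
        o=[i for i in range(3) if i!=ch]
        f=m&(rgb[...,ch]>90)&(rgb[...,ch]>rgb[...,o].max(-1)*1.6)
        g=guess[k]; f&=np.hypot(xy[...,0]-g[0],xy[...,1]-g[1])<95
        p=xy[f]; r=cv2.minAreaRect(p[:,:2].astype(np.float32)); print("felt",k,p.mean(0).round(1),np.round(r[0],1),np.round(r[1],1),round(r[2],1))
E
```

```text
top table z 0.13 mad 1.53
varnish guess [487.  13.] n 146 mean [486.3  15.8  59.7] rect [486.3  15.4] [35.8 33.1] 89.5 circ r 18.7
amber2 guess [464. 222.] n 153 mean [464.6 226.3  59.5] rect [464.8 226.3] [36.3 35.5] 8.2 circ r 18.9
glue guess [427. 136.] n 148 mean [426.9 140.   59.8] rect [425.9 140.2] [36.  33.3] 0.1 circ r 18.8
purple guess [353. 140.] n 154 mean [350.1 143.1  59.5] rect [350. 143.] [36.3 35.3] 30.3 circ r 18.7
oil guess [384. 275.] n 156 mean [384.9 277.   59.5] rect [384.6 276.7] [35.6 35.7] 4.0 circ r 19.2
plane guess [ 448. -167.] n 169 mean [ 449.2 -164.9   32. ] rect [ 449.2 -166.4] [26.3 49.5] 75.4 circ r 26.2
loupe guess [ 376. -272.] n 194 mean [ 376.8 -270.7   37.9] rect [ 376.6 -270.8] [42.5 41.5] 63.0 circ r 22.1
green guess [621. 199.] n 1363 mean [624.1 201.6   6. ] rect [623.3 200.7] [173.9 183.5] 55.5 circ r 94.6
blue guess [ 622. -186.] n 1308 mean [ 624.2 -181.5    5.9] rect [ 621.1 -184.5] [181.9 178.3] 57.9 circ r 94.6
felt green [656.4 183.1   3.7] [656.6 183. ] [68.1 66.8] 63.1
felt blue [ 619.4 -221.5    3.7] [ 619.4 -221.5] [66.7 69.5] 83
[... 403 characters left out ...]
 139.8] [33.8 37.2] 41.7 circ r 19.6
oil guess [384. 275.] n 62 mean [387.7 271.9  59.3] rect [386.4 273.1] [35.7 33.4] 40.6 circ r 18.7
plane guess [ 448. -167.] n 182 mean [ 458.2 -173.7   30.4] rect [ 451.5 -169.3] [27. 49.] 74.2 circ r 26.6
loupe guess [ 376. -272.] n 202 mean [ 380.3 -274.6   37.8] rect [ 377.6 -273.7] [42.8 43.7] 81.5 circ r 22.6
green guess [621. 199.] n 1001 mean [625.7 198.4   6.8] rect [614.1 188.3] [153.2 171.6] 44.2 circ r 90.0
blue guess [ 622. -186.] n 2064 mean [ 624.3 -186.6    6.4] rect [ 624.5 -183.4] [157.5 166.7] 83.5 circ r 88.5
felt green [654.  186.1   4.4] [652.6 187.3] [64.  62.8] 63.6
felt blue [ 617.1 -220.1    4.3] [ 616.2 -218.9] [67.4 65.1] 84.3
```

```bash
cat >> h.py <<'E'
from scipy.spatial.transform import Rotation as Ro
def down(a):
    y=np.array([np.cos(a),np.sin(a),0]);z=np.array([0,0,-1.]);return Ro.from_matrix(np.c_[np.cross(y,z),y,z]).as_rotvec()
def best(p,deg):
    j0=np.array(env.sense()["joints"]);o=[]
    for k in(0,180):
        q=env.ik(p,down(np.radians(deg+k)))
        if q is not None:o.append((np.abs(np.array(q)-j0).max(),k))
    return down(np.radians(deg+min(o)[1]))
def st(t):
    s=env.sense();print(t,"t",round(s["clock"],1),"tcp",np.round(s["tcp_pos"],1),"F",np.round(s["force"],1),"w",round(s["gripper_width"],1),"ff",np.round(s["finger_force"],1),flush=True);return s
def pick(xy,z,deg,top=170,grip=40,open_=85):
    p=[*xy,top];env.movep(p,best(p,deg));claw.gripper_to(open_)
    env.move_straight([*xy,z+25],speed=200);env.move_straight([*xy,z],speed=60)
    st("down");claw.gripper_to(0,grip);st("grip")
    env.move_straight([*xy,top],speed=150);return st("lift")
def place(xy,z,deg,top=170,rel=14):
    p=[*xy,top];env.movep(p,best(p,deg))
    env.move_straight([*xy,z+20],speed=150);env.move_straight([*xy,z+3],speed=40);env.sleep(.3)
    f0=st("pre")["force"][2];h=z+3
    while h>z-2:
        h-=.75;env.move_straight([*xy,h],speed=15);env.sleep(.1)
        if abs(env.sense()["force"][2]-f0)>2.5:break
    s=st("touch");claw.gripper_to(s["gripper_width"]+rel);env.sleep(.2);st("open")
    env.move_straight([*xy,h+50],speed=80);env.move_straight([*xy,top],speed=200)
def snap(n,f,box,size):
    p,d=viewer.capture(n);x0,y0,x1,y1=box
    cv2.imwrite(f,cv2.resize(p[y0:y1,x0:x1,::-1],size,interpolation=cv2.INTER_CUBIC));return p,d
E
python3 - <<'E'
from h import *
pick((486.3,13.4),12,90)
place((587.3,219),16,63)
snap("top","pics/t2.png",(90,60,460,330),(800,584))
E
```

```text
down t 4.7 tcp [486.1  13.2  11.8] F [-0.4 -0.2  0.9] w 84.8 ff 0.0
grip t 5.2 tcp [486.4  13.4  12.3] F [-1.1  0.5  5.3] w 41.0 ff 39.9
lift t 6.4 tcp [485.7  13.5 169.3] F [-0.1 -0.  -1.8] w 41.1 ff 40.6
pre t 9.2 tcp [587.4 219.   19.2] F [ 0.8  0.7 -1.4] w 41.0 ff 40.6
touch t 10.6 tcp [587.4 219.   16.4] F [-2.3  0.1  6.1] w 41.0 ff 41.0
open t 11.1 tcp [587.3 219.   15.9] F [0.9 0.2 0.2] w 55.0 ff 0.0
```

View pics/t2.png

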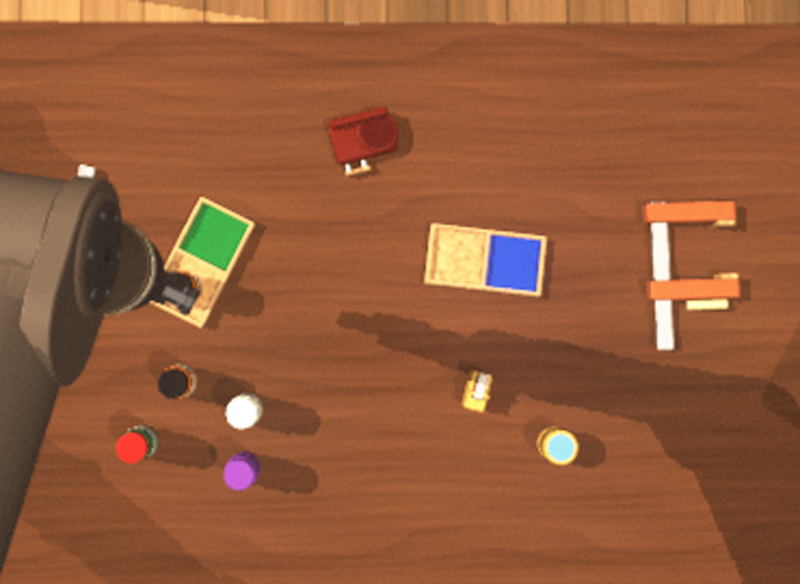

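Varnish jar released at the green cork side; the gripper hides it at (180,290), so I'll check it once the arm is away. Next is the loupe.

```bash
python3 - <<'E'
from h import *
pick((377.1,-272.2),8,30,top=180)
snap("top","pics/t3.png",(90,60,460,330),(800,584))
place((655.,184.5),12,63,top=180)
snap("scene","pics/s3.png",(80,100,400,330),(800,575))
E
```

```text
down t 16.4 tcp [ 376.8 -272.2    7.8] F [-0.7  0.   0.7] w 85.1 ff 0.0
grip t 16.9 tcp [ 377.2 -272.3    8.4] F [-0.7  0.4  5.2] w 43.3 ff 39.7
lift t 18.2 tcp [ 376.7 -271.8  179.3] F [-0.7  1.1  0.4] w 42.8 ff 40.6
pre t 22.2 tcp [655.1 184.5  15.2] F [ 0.1 -0.5 -1.4] w 42.7 ff 40.6
touch t 23.6 tcp [655.1 184.5  12.5] F [-1.8 -0.   4.1] w 42.8 ff 41.1
open t 24.1 tcp [655.  184.5  11.9] F [-0.6 -0.7 -0.1] w 56.6 ff 0.0
```

View pics/t3.png

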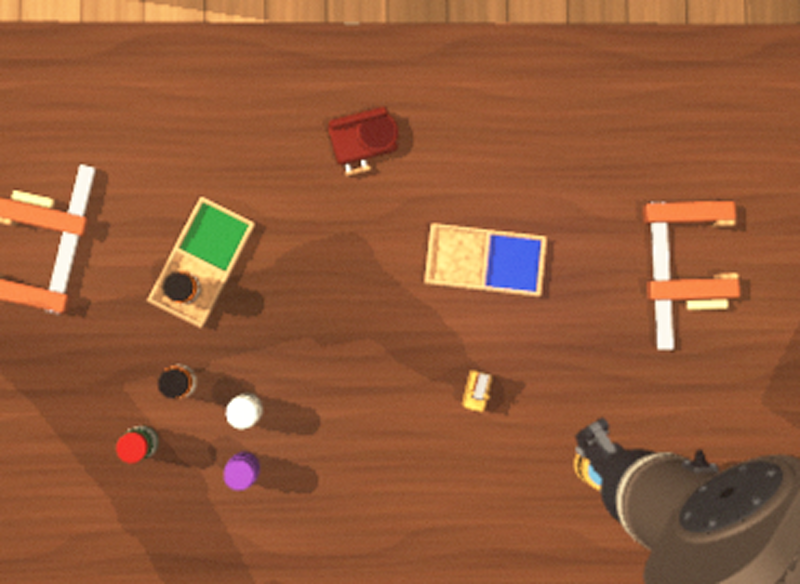

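View pics/s3.png

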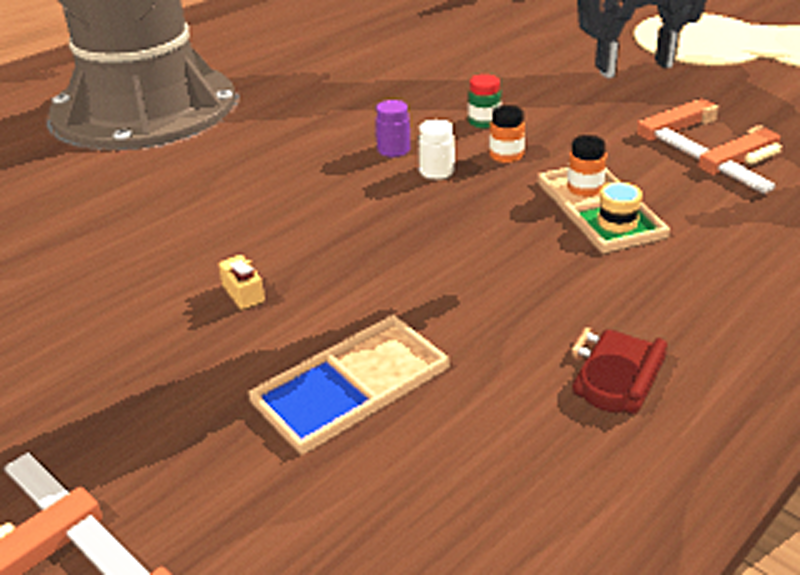

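Varnish jar (scene crop 588,165) and loupe (620,210) stand upright in the green tray; the rest has not moved. Next, the glue jar and the plane.

```bash
python3 - <<'E'
from h import *
pick((426.5,138.6),12,123)
place((626.8,-145),16,174)
pick((450.5,-168),4,74.8)
place((618.5,-220.5),8,-6.3,rel=8)
p=[480,300,260];env.movep(p,best(p,63))
snap("top","pics/t4.png",(90,60,460,330),(800,584))
snap("scene","pics/s4.png",(80,100,400,330),(800,575))
st("end")
E
```

```text
down t 28.3 tcp [426.3 138.4  11.8] F [ 0.5 -0.4  1. ] w 84.9 ff 0.0
grip t 28.8 tcp [426.6 138.7  12.3] F [-1.1 -1.   6.1] w 41.1 ff 39.8
lift t 30.0 tcp [425.9 138.4 169.3] F [-1.1 -0.9 -1.4] w 40.9 ff 40.5
pre t 33.2 tcp [ 626.9 -145.    19.2] F [-0.9  0.1 -2. ] w 41.1 ff 40.5
touch t 34.6 tcp [ 626.9 -145.1   16.5] F [-1.5  0.9  5.3] w 40.9 ff 41.2
open t 35.1 tcp [ 626.8 -145.    15.9] F [ 0.9 -0.4 -0. ] w 55.2 ff 0.0
down t 39.6 tcp [ 450.2 -168.1    3.8] F [-0.7 -0.3  0.3] w 85.1 ff 0.0
grip t 40.1 tcp [ 450.6 -168.     4.3] F [-1.5  1.3  5.3] w 25.3 ff 39.6
lift t 41.4 tcp [ 450.  -167.7  169.3] F [-0.4  0.5 -1.9] w 25.0 ff 39.3
pre t 44.4 tcp [ 618.6 -220.6   11.2] F [ 0.9  0.3 -1.3] w 24.9 ff 39.3
touch t 45.8 tcp [ 618.6 -220.6    8.4] F [-0.8  1.3  5.6] w 25.2 ff 40.0
open t 46.3 tcp [ 618.5 -220.5    7.9] F [ 0.2 -0.7  0.2] w 33.3 ff 0.0
end t 49.8 tcp [480.6 298.9 260. ] F [-0.1 -0.8  0.3] w 33.1 ff 0.0
```

View pics/t4.png

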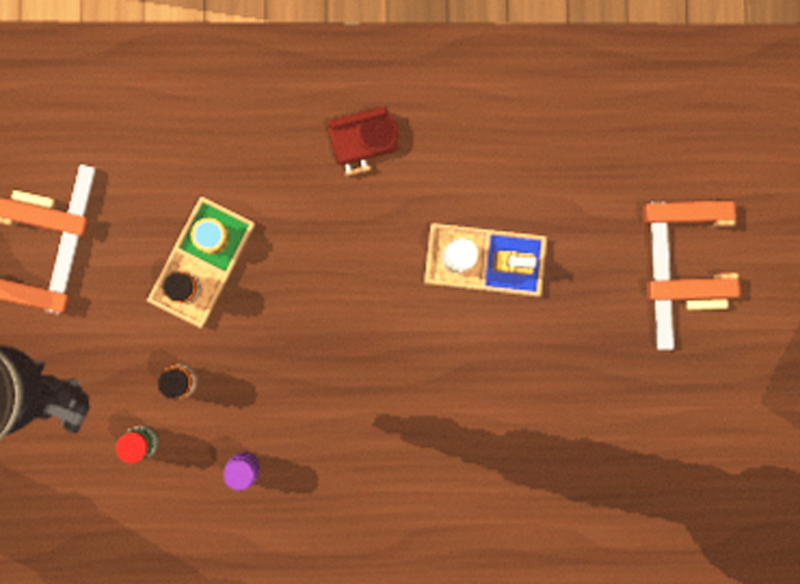

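View pics/s4.png

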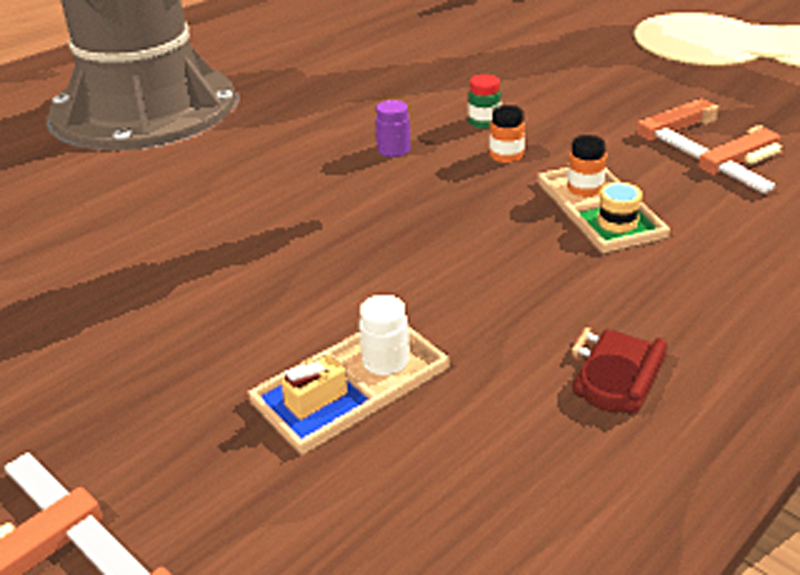

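All four pieces stand in their compartments: top crop shows varnish (178,286), loupe (209,236), glue (460,255) and plane (516,261). Everything else is unmoved.

```bash
python3 -c "
from h import *
print(env.finish_job())"
```

```text
the job is handed in; nothing more can be done
None
```

Both kits are made up and the job is handed in at about 50 s: all four pieces stand upright in their compartments, and the final pictures show everything else where it was.

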